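# Lock a swing fence with its pin, then hold a profile against it

### The job

Be my third hand at the assembly jig: swing its wooden fence fully shut so that the steel lug on the fence's end lies in the fork, take the thicker of the two headed pins from the drilled block and push it down through fork and lug until its collar sits on the fork, then ease the white profile along the board until its long side lies flush against the pinned fence, without ramming it. Finish there, still holding: keep the profile pressed on the fence with a steady push of about 12 N while I screw the corner brace to it, so the program ends while the fingers are pushing and nothing is let go. Leave the thin pin in the block, and the marker pen, screwdriver and corner brace where they lie.

Things in the scene. Friction and masses are not known exactly. Their poses are not given: they have to be found in the camera images.
- jig: fixed plywood board on the table, top 18 mm up, with a steel fork at its far left and a hinged fence at its far edge. Origin on the table; x points to the far edge, y to the left; the board spans x -105 to 105, y -140 to 200 mm. Fork: x 64 to 100, y 119 to 173 mm, 56 mm high, its slot (z 32 to 46 mm) open to the right and the far side
- fence (a joint): fence angle (rad): 0 is shut on a hard stop, parallel to the board's y axis, the lug's hole in line with the fork's; grows as its left end swings away from the robot, to 0.45; starts 0.12 to 0.30. Friction of 0.15 N m holds it where it is left; unpinned, a push on its face opens it
- fence_pivot (a point): fence top on its vertical hinge axis at its right end (jig frame x 71, y -125 mm), 56 mm over the table; a low bolt head here rises to 63 mm. The hardwood fence is a bar 22 mm thick, from 20 to 56 mm over the table, that runs 225 mm from here along this point's y; x points to its back, its faces lie at x = +-11 mm. Turns with the fence
- fence_face (a point): point on the fence's front face (towards the robot), 105 mm along the fence from the pivot, 38 mm over the table; y runs along the fence to its left (lug) end, x points out of its back; turns with the fence
- lug_hole (a point): centre of the 13.5 mm hole on the lug's upper side, 44 mm over the table, 265 mm along the fence from the pivot; the lug is a steel plate 28 mm wide, 10 mm thick, that sticks out 55 mm from the fence's left end. Turns with the fence
- fork_hole (a point): centre of the mouth of the fork's vertical 13.5 mm through hole, on the fork's top, 56 mm over the table (jig frame x 82, y 140 mm). From there down: upper cheek 10, slot 14, lower cheek 14 mm. The seated pin's collar lies on this face
- lock_pin: the thicker headed pin, upright in one of the two holes of the drilled block: steel shank 12 mm across, 36 mm long, with a tapered nose, then a collar 26 mm across, 5 mm thick, then a black ribbed grip 22 mm across, 32 mm long; 73 mm over all, 60 g. Origin at the nose's tip, z up along the pin to the grip
- lock_pin_collar (a point): centre of the underside of the thick pin's collar, 36 mm above its tip
- thin_pin: the thin headed pin in the other hole of the block, to be left there: shank 8 mm, collar 20 mm, grip 16 mm across, same lengths as the thick one; origin at its tip, z up
- pin_block: fixed hardwood block 56 mm (x) x 120 mm (y) x 50 mm high, with two vertical holes 14 mm wide and 40 mm deep at y = +33 and -33 mm; either pin may be in either hole, its collar resting on the block's top. Origin under its centre, z up
- profile: white profile bar, 62 (x) x 300 (y) x 38 mm high, 0.25 to 0.5 kg, rectangular, not to be entered at its ends, lying loose and a little askew on the board, some 10 to 70 mm before the place of the shut fence's face; slides on the board when pushed on its near long side. Origin under its centre, y along the bar, x across it
- marker: marker pen, 134 mm long, 17 mm thick, lying at the table's left edge beside the board; origin under its centre, y along the pen
- driver: screwdriver, 27 x 200 x 29 mm, lying at the front right; origin under its centre, y along the tool
- brace: zinc corner brace, 60 x 60 x 33 mm, lying at the right; origin under its centre
Not all that is in view belongs to the job. What is shaped like the lock_pin but pink, purple or yellow is not meant.

How it is judged (in metres and radians):
On the way, in this order (a step that is already met when the one before it is completed fails the run):
1. the fence is fully shut, the pin not yet in (value of joint fence below 0.02 rad and distance between lock_pin_collar and fork_hole above 0.03 m), for 0.2 s.
2. the thick pin is seated through fork and lug (value of joint fence below 0.02 rad and distance between lock_pin_collar and fork_hole below 0.004 m and angle between lock_pin's own z axis and vertical below 0.1 rad), for 0.2 s.
3. the profile is pressed flush on the pinned fence with 6 to 18 N (all of step 2 and contact force between profile and fence between 6 and 18 N and angle between the y axis of profile and the y axis of fence_face, either way round below 0.025 rad and angle between profile's own z axis and vertical below 0.06 rad and contact force between the fingers and profile above 3 N), for 0.3 s.
At the end, for the whole second after the job is handed in: Fence shut (0.02 rad), thick pin through fork and lug, collar within 4 mm of the fork's top, upright within 0.1 rad; the fingers press the profile, flat on the board and parallel to the fence within 0.025 rad, on the fence with a steady 6 to 18 N through the last second (all of step 3 and linear speed of profile below 0.01 m/s); the arm keeps its last pose, push and grip.
It fails at once if the profile was rammed: pressed on the fence with more than 45 N (contact force between profile and fence above 45 N).
It fails at once if the thin pin was taken out or displaced (more than 15 mm) (distance of thin_pin from where it was at the start of the episode above 0.015 m).
It fails at once if the marker, screwdriver or brace was moved (more than 30 mm) (distance of any of marker, driver, brace from where it was at the start of the episode above 0.03 m).
It also fails if it takes over 72 s, if anything falls off the work surface, if the arm or the gripper's body presses on something with over 40 N, if the wrist force passes 120 N, or if a joint passes its speed limit or range.

### The arm

A 6-joint arm with a two-finger parallel gripper is mounted at the origin on a cart in front of the work surface, level with it; the furniture and walls round the work are solid. World frame = base frame: x ahead of the robot, y to its left, z up, the work surface at z = 0. Lengths are in mm, angles in rad, forces in N, time in s.
With the tool pointing down it reaches from about 300 to 775 mm from the base axis. Payload 14.6 kg.
Tool frame: the origin (TCP) lies midway between the tips of the shut fingers; the grasp point (between the pads) lies manip.grasp_offset behind it (manip.grasp_offset is the distance from the TCP to the grasp point, in mm); z points along the fingers, y is the direction in which the jaws open and shut (so a half turn about z gives the same grasp; the last joint's range is limited). The gripper opens to 94 mm and grips with 3 to 60 N. Pads are 16 mm wide; open, the fingers measure 119 mm over their backs; the gripper's body (75 mm by 177 mm) begins 78 mm behind the grasp point.
Start: joints at [1.136, 0.3, 1.521, -0, 1.321, -0.067], TCP at [197.757, 513.207, 205.446] pointing down, gripper open.
Joint ranges: [-3.03, 3.03], [-0.79, 2.21], [0.23, 2.52], [-1.04, 4.18], [0, 3.07], [-2.55, 2.55]. Speed limits (rad/s): [2.22, 2.22, 2.57, 3.14, 3.14, 3.14].

### API

Orientations are given as [roll, pitch, yaw] about the fixed x, y, z axes, in that order (R = Rz(yaw) Ry(pitch) Rx(roll)).
In Python, from cell import monitor, vision, order, manip gives the robot as it stands.
- The arm moves only by the shell command python3 -m jog 'ROWS' [FORCE]. ROWS is JSON, a list of rows, each a list of 7 numbers: the shift along the tool's x, y, z in cm, then the turn, a rotation vector about the tool's x, y, z in rad, then the opening in per cent of the stroke, from 0 (shut) to 100 (fully open). In form: [[tx, ty, tz, rx, ry, rz, jaw], ...]. A call has 1 to 8 rows; each row shifts and turns the commanded pose from where the row before left it, along the tool's axes as they then stand; what a row does not reach is not made up. A row lasts 1/10 s, in which the tool goes at most 50 mm and 8.59 degrees, less where a joint would pass 70% of its speed; a pose out of reach is approached as far as the arm can. A call is refused whole if a number of a shift passes 5 or a number of a turn 0.15, either way. A call with a gripper value outside its range is refused whole. The fingers move at their own pace and stop on an object; FORCE is the grip in N (left out, the last holds). Time passes only in rows, so rows that do not move let the fingers close. It gives the time, the measured TCP pose, the force and the opening at its end, in the units of the state.
- monitor.read_state(): the state, without advancing time (a new reading comes with each control period).
- vision.camera(name): name is "side" or "top"; returns a dict with "color" (400x640x3 uint8, blue, green, red), "fx", "fy", "cx", "cy" (pixels), "cam_to_world" (4x4, takes a point from camera to world coordinates). Camera axes: x right, y down, z forward; pixel columns grow to the right and rows downward; lengths in mm; the calibration is good to about 2 mm. A picture is of the moment at which its call begins. There is no depth.
- order.sign_off(): hands the job in, once; it reports no verdict.
The state is a dict: "clock": time; "joints": joint angles; "qd": joint speeds; "effort": joint torques, N m; "eef_pos": TCP position; "eef_rot": TCP orientation; "wrist_force": force on the tool from outside, world axes, zero at the start; "moment": the same for the moment, N m; "finger_gap": finger opening in mm.
Only numpy, scipy, OpenCV 4.12 (cv2) and the standard library are available. Lean on these libraries where they do the work, as an engineer would, in place of code of your own. Each camera call takes 0.05 s, during which the arm holds its last target.

## Working session

There is one attempt and no reset: what is moved stays moved. The work goes in short steps, Python scripts to look and compute and a shell command to move; the robot and the scene stay as the last step left them, time stands still between calls to the robot, and variables do not carry over. Pictures are saved under pics/ and viewed, and the job is handed in when it is done.

```bash
ls; mkdir -p pics
python3 - <<'E'
from cell import monitor, vision, order, manip
import cv2, numpy as np
print(monitor.read_state(), manip.grasp_offset)
for n in ("side","top"):
    c=vision.camera(n); cv2.imwrite(f"pics/{n}0.png",c["color"]); np.savez(f"{n}0.npz",**c)
    print(n,c["fx"],c["fy"],c["cx"],c["cy"],np.round(c["cam_to_world"],4).tolist())
E
```

```text
pics
{'clock': 0.0, 'joints': array([ 1.13637886e+00,  3.00463694e-01,  1.52162291e+00, -2.14517862e-05,
        1.32071078e+00, -6.66217234e-02]), 'qd': array([-1.31351912e-03, -3.36837113e-04, -1.42666948e-05, -6.66025229e-05,
        3.42790720e-04, -7.86786303e-04]), 'effort': array([ 1.19533186e-03, -5.31805408e+01, -3.52741063e+01,  7.09229009e-02,
        2.42983690e-02, -1.23315979e-05]), 'eef_pos': array([197.65708534, 512.95168912, 204.87270657]), 'eef_rot': array([-3.14038921e+00, -5.94698314e-05,  2.77380220e+00]), 'wrist_force': array([-0.09435363,  0.36464829, -0.81383977]), 'moment': array([-0.01834405,  0.00562327, -0.02156107]), 'finger_gap': 93.93410256733726} 18.8
side 392.6983801723872 392.6983801723872 318.7577445618824 193.84548999442487 [[0.9603, -0.1506, 0.2348, 224.9976], [-0.2789, -0.4946, 0.8231, -904.173], [-0.0078, -0.856, -0.517, 646.3367], [0.0, 0.0, 0.0, 1.0]]
top 362.5602872579592 362.5602872579592 314.0493224163626 201.07414305374803 [[0.0206, -0.9902, 0.1381, 365.7739], [-0.9997, -0.0189, 0.0139, 31.6423], [-0.0111, -0.1384, -0.9903, 1072.1091], [0.0, 0.0, 0.0, 1.0]]
```

View pics/side0.png

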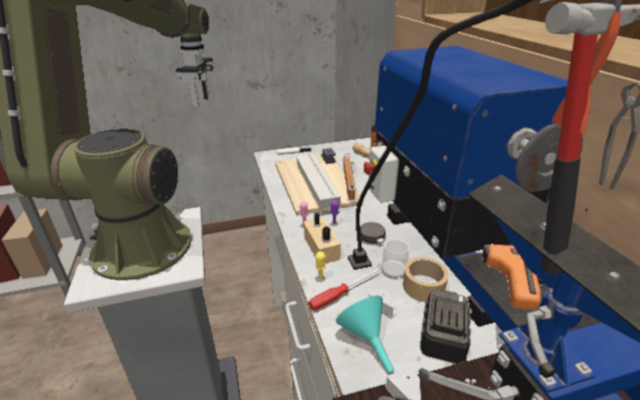

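View pics/top0.png

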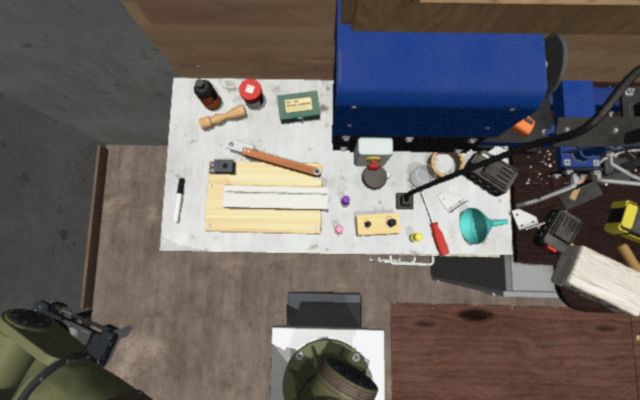

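The top view shows the jig board at about (265,200), the fence at (280,160), the fork at (222,166) and the profile at (275,197). The pin block is at (378,224) with two black grips at (366,224) and (392,224). The pin-shaped decoys are pink (339,230), purple (346,200) and yellow (416,237). The marker is at (179,200), the driver at (438,235) and the brace at (452,202).

Run:
```python
import cv2
t=cv2.imread("pics/top0.png"); s=cv2.imread("pics/side0.png")
cv2.imwrite("pics/top_jig.png",cv2.resize(t[130:250,165:345],None,fx=4.4,fy=4.4,interpolation=cv2.INTER_CUBIC))
a=cv2.resize(t[190:250,325:425],None,fx=4,fy=4,interpolation=cv2.INTER_CUBIC)
b=cv2.resize(s[195:280,290:360],None,fx=5,fy=5,interpolation=cv2.INTER_CUBIC)
cv2.imwrite("pics/top_block.png",a);cv2.imwrite("pics/side_block.png",b)
cv2.imwrite("pics/side_jig.png",cv2.resize(s[130:220,250:400],None,fx=5,fy=5,interpolation=cv2.INTER_CUBIC))
```

```text
(no output)
```

View pics/top_jig.png

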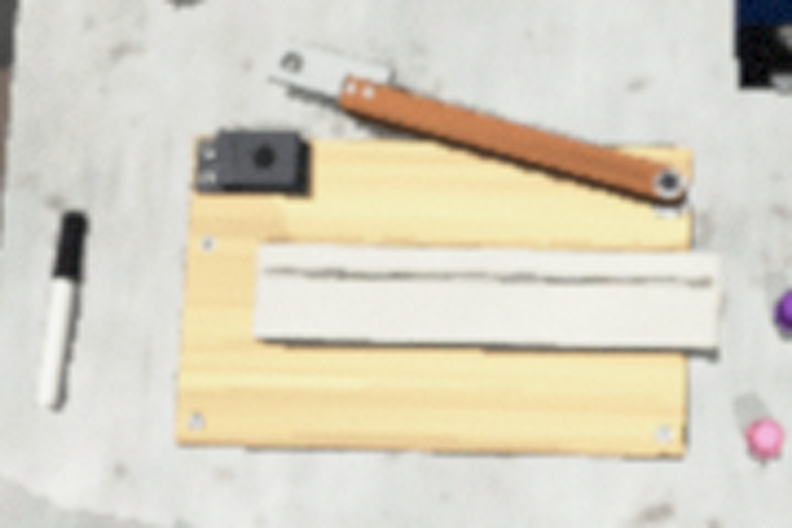

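View pics/top_block.png

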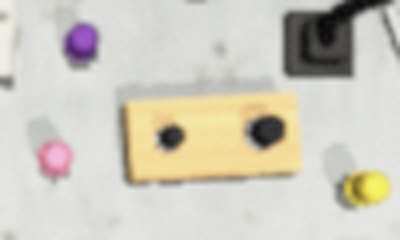

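View pics/side_block.png

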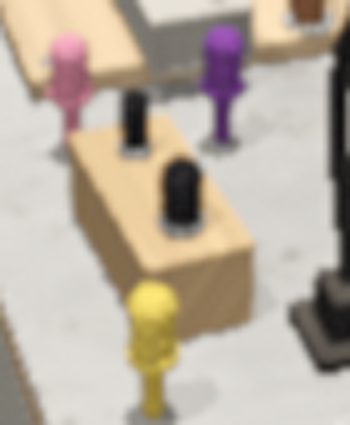

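View pics/side_jig.png

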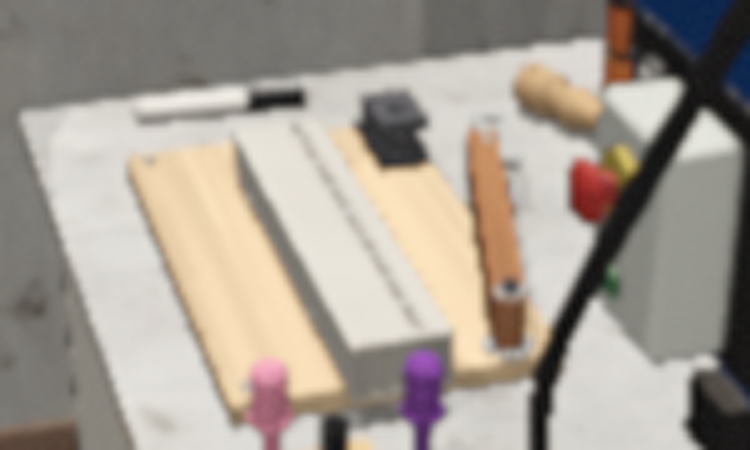

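The block crops show the thin pin on the left at top pixel (367,224) and the thicker one on the right at (392,223). The pink, purple and yellow pins stand outside the block. Choice: the right black pin in the block. Now I'll measure.

```bash
cat > h.py <<'E'
import numpy as np, cv2
from scipy.spatial.transform import Rotation as R
def load(n): return dict(np.load(n+".npz"))
def ray(c,uv):
    uv=np.atleast_2d(uv).astype(float); T=c["cam_to_world"]
    d=np.c_[(uv[:,0]-c["cx"])/c["fx"],(uv[:,1]-c["cy"])/c["fy"],np.ones(len(uv))]@T[:3,:3].T
    return T[:3,3],d
def plane(c,uv,z):
    o,d=ray(c,uv); return o+d*((z-o[2])/d[:,2])[:,None]
def proj(c,p):
    T=np.linalg.inv(c["cam_to_world"]); q=np.atleast_2d(p)@T[:3,:3].T+T[:3,3]
    return np.c_[c["fx"]*q[:,0]/q[:,2]+c["cx"],c["fy"]*q[:,1]/q[:,2]+c["cy"]]
def big(m,roi):
    x0,y0,x1,y1=roi; mm=np.zeros_like(m); mm[y0:y1,x0:x1]=m[y0:y1,x0:x1]
    cs,_=cv2.findContours(mm,cv2.RETR_EXTERNAL,cv2.CHAIN_APPROX_NONE)
    k=max(cs,key=cv2.contourArea); return k[:,0,:].astype(float)
def rect(P):
    return cv2.minAreaRect(P[:,:2].astype(np.float32))
E
python3 - <<'E'
from h import *
c=load("top0"); hsv=cv2.cvtColor(c["color"],cv2.COLOR_BGR2HSV)
for n,p in dict(board=(225,220),prof=(270,200),fence=(280,160),blk=(378,220),grip=(392,224),fork=(215,165),table=(190,160)).items(): print(n,hsv[p[1],p[0]])
wood=cv2.inRange(hsv,(12,60,120),(30,255,255))
k=big(wood,(345,205,410,245)); r=rect(plane(c,k,50)); print("block",r)
k=big(wood,(195,150,340,245)); r=rect(plane(c,k,18)); print("board",r)
blk=cv2.inRange(hsv,(0,0,0),(180,255,75))
for nm,roi in dict(thin=(358,214,376,234),thick=(383,212,400,236)).items():
    k=big(blk,roi); (u,r)=cv2.minEnclosingCircle(k.astype(np.float32)); print(nm,u,r,plane(c,u,82)[0],"diam",2*r*940/362)
k=big(cv2.inRange(hsv,(5,110,80),(14,255,255)),(230,140,330,180)); print("fence",rect(plane(c,k,56)))
def C(x,y): return (165+x/4.4,130+y/4.4)
fh=plane(c,C(265,158),56)[0]; pv=plane(c,C(668,181),63)[0]; lh=plane(c,C(291,63),44)[0]
print("forkhole",fh,"pivot",pv,"lughole",lh, np.linalg.norm((fh-pv)[:2]), np.hypot(11,265), np.linalg.norm((lh-pv)[:2]))
pr=[plane(c,C(*q),56)[0] for q in ((257,245),(718,255),(716,348),(255,340))]; print("profile corners z56",np.round(pr,1))
bd=[plane(c,C(*q),18)[0] for q in ((193,135),(690,148),(685,457),(176,445))]; print("board corners",np.round(bd,1))
E
```

```text
board [ 21  81 240]
prof [ 27  10 237]
fence [ 11 146 195]
blk [ 25  78 244]
grip [120  10  52]
fork [110  15  99]
table [ 26   8 219]
block ((446.6028747558594, -133.77960205078125), (57.63765335083008, 122.70596313476562), 4.601194858551025)
board ((524.7709350585938, 195.34161376953125), (336.8890686035156, 211.16680908203125), 89.75564575195312)
thin (367.0, 224.0) 2.2361679077148438 [ 443.46065385 -100.29043298   82.        ] diam 11.613247697524603
thick (391.0, 222.0) 3.6056511402130127 [ 450.21736479 -165.67077107   82.        ] diam 18.72548105966979
fence ((620.9237670898438, 150.1777801513672), (218.06878662109375, 26.338281631469727), 74.87444305419922)
forkhole [604.74808685 303.466701    56.        ] pivot [592.58854456  39.66278514  63.        ] lughole [672.6961812  292.82798106  44.        ] 264.0840027114251 265.228203628498 265.5369086764861
profile corners z56 [[546.9 305.5  56. ]
 [545.9   6.5  56. ]
 [485.4   6.8  56. ]
 [484.9 303.4  56. ]]
board corners [[628.8 363.6  18. ]
 [625.8  25.6  18. ]
 [417.2  25.2  18. ]
 [418.4 362.1  18. ]]
```

```bash
cat >> h.py <<'E'
def delta(target,yaw=None,n=1):
    """print tool-axis shift (cm) per row over n rows from measured pose to world target; yaw = desired world yaw"""
    from cell import monitor
    s=monitor.read_state(); Rm=R.from_euler("xyz",s["eef_rot"])
    d=Rm.inv().apply(np.array(target)-s["eef_pos"])/10
    print("t",round(s["clock"],2),"pos",np.round(s["eef_pos"],1),"rot",np.round(s["eef_rot"],3),"F",np.round(s["wrist_force"],1),"gap",round(s["finger_gap"],1))
    print("tool cm",np.round(d,2),"per row",np.round(d/n,3))
    if yaw is not None: 
        w=(Rm.inv()*R.from_euler("xyz",[np.pi,0,yaw])).as_rotvec(); print("rotvec",np.round(w,3),"per row",np.round(w/n,4))
E
python3 - <<'E'
from h import *
c=load("top0"); s=load("side0")
print(proj(c,[[685,205,0],[685,205,130],[700,205,0]]))
# gooseneck: side points -> match on top epipolar lines: print top projections for several depths
for uv in ((360,255),(361,215),(362,185),(375,150),(400,115)):
    o,d=ray(s,uv); 
    P=[o+d*t for t in np.linspace(700,1500,9)]
    print(uv,[(np.round(q).astype(int).tolist(),np.round(p).astype(int).tolist()) for q,p in zip(proj(c,P),P) if p[2]>-30 and p[2]<400][:9])
delta([685,205,200],n=20)
t=c["color"]; cv2.imwrite("pics/top_goose.png",cv2.resize(t[130:260,330:530],None,fx=4,fy=4,interpolation=cv2.INTER_CUBIC))
E
```

```text
[[263.40088083 145.12279359]
 [256.20891422 131.1103405 ]
 [263.59634239 140.37703542]]Traceback (most recent call last):
  File "<stdin>", line 8, in <module>
  File "h.py", line 12, in proj
    return np.c_[c["fx"]*q[:,0]/q[:,2]+c["cx"],c["fy"]*q[:,1]/q[:,2]+c["cy"]]
                                ~^^^^^
IndexError: index 2 is out of bounds for axis 1 with size 1
```

Run:
```python
from h import *
c=load("top0"); s=load("side0")
for uv in ((360,255),(361,215),(362,185),(375,150),(400,115)):
    o,d=ray(s,uv); P=np.array([o+d[0]*t for t in np.linspace(650,1500,18)]); Q=proj(c,P)
    print(uv,[(np.round(q).astype(int).tolist(),np.round(p).astype(int).tolist()) for q,p in zip(Q,P) if -30<p[2]<450 and 380<q[0]<600])
delta([685,205,200],n=20)
t=c["color"]; cv2.imwrite("pics/top_goose.png",cv2.resize(t[130:260,330:530],None,fx=4,fy=4,interpolation=cv2.INTER_CUBIC))
```

```text
(360, 255) [([521, 229], [428, -438, 223]), ([498, 223], [444, -402, 191]), ([477, 218], [459, -367, 158]), ([458, 213], [475, -331, 125]), ([439, 208], [490, -295, 93]), ([423, 203], [506, -259, 60]), ([407, 199], [522, -223, 28]), ([392, 196], [537, -187, -5])]
(361, 215) [([520, 222], [440, -406, 280]), ([495, 215], [456, -368, 252]), ([473, 209], [473, -329, 223]), ([452, 203], [489, -291, 195]), ([432, 198], [506, -253, 167]), ([414, 193], [522, -214, 139]), ([397, 188], [539, -176, 111]), ([381, 184], [555, -138, 82])]
(362, 185) [([519, 215], [449, -382, 322]), ([493, 208], [466, -342, 297]), ([469, 201], [483, -301, 272]), ([447, 195], [500, -261, 247]), ([426, 189], [517, -221, 223]), ([406, 184], [535, -181, 198]), ([388, 179], [552, -141, 173])]
(375, 150) [([521, 198], [478, -359, 372]), ([493, 189], [497, -317, 351]), ([467, 181], [517, -275, 329]), ([443, 174], [536, -233, 308]), ([421, 167], [556, -191, 287]), ([400, 160], [575, -150, 266])]
(400, 115) [([524, 167], [526, -342, 421]), ([495, 157], [550, -299, 404]), ([468, 147], [573, -256, 386]), ([442, 138], [596, -212, 369]), ([418, 129], [619, -169, 352]), ([395, 121], [642, -126, 334])]
t 0.1 pos [197.7 513.  205. ] rot [-3.141 -0.     2.774] F [-0.4  0.5  0.4] gap 93.8
tool cm [-56.55 -11.22   0.5 ] per row [-2.827 -0.561  0.025]
```

View pics/top_goose.png

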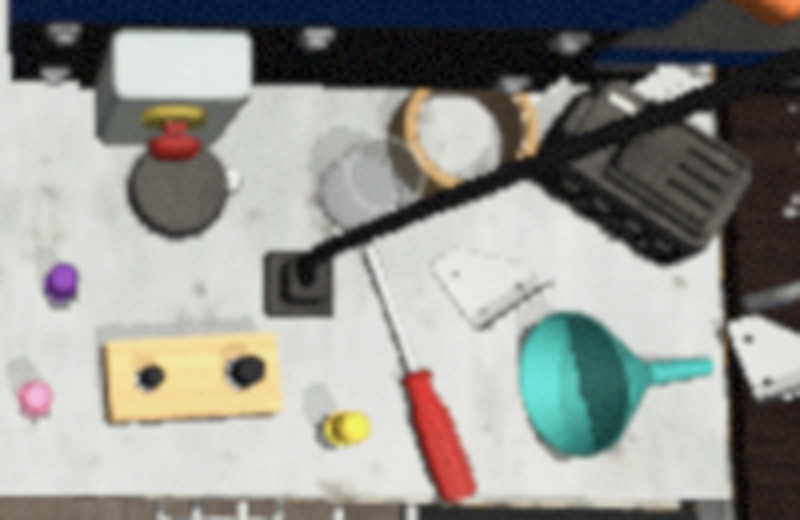

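The goose-neck stands at about (520,-215), 85 mm from the thick pin. The way behind the fence is free, so I start by going there with shut fingers.

```bash
python3 -m jog '[[-2.83,-0.56,0,0,0,0,0],[-2.83,-0.56,0,0,0,0,0],[-2.83,-0.56,0,0,0,0,0],[-2.83,-0.56,0,0,0,0,0],[-2.83,-0.56,0,0,0,0,0],[-2.83,-0.56,0,0,0,0,0],[-2.83,-0.56,0,0,0,0,0],[-2.83,-0.56,0,0,0,0,0]]' 20
python3 -m jog '[[-2.83,-0.56,0,0,0,0,0],[-2.83,-0.56,0,0,0,0,0],[-2.83,-0.56,0,0,0,0,0],[-2.83,-0.56,0,0,0,0,0],[-2.83,-0.56,0,0,0,0,0],[-2.83,-0.56,0,0,0,0,0],[-2.83,-0.56,0,0,0,0,0],[-2.83,-0.56,0,0,0,0,0]]' 20
python3 -m jog '[[-2.83,-0.56,0,0,0,0,0],[-2.83,-0.56,0,0,0,0,0],[-2.83,-0.56,0,0,0,0,0],[-2.83,-0.56,0,0,0,0,0],[0,0,0,0,0,0,0],[0,0,0,0,0,0,0]]' 20
python3 -c "
from h import *
delta([688,205,35],yaw=2.774)"
```

```text
clock: 0.9
eef_pos: [393.7, 389.1, 205.2]
eef_rot: [-3.141, -0.0, 2.774]
wrist_force: [0.2, 0.7, -0.4]
finger_gap: 33.6
clock: 1.7
eef_pos: [588.9, 266.0, 205.0]
eef_rot: [-3.141, -0.001, 2.774]
wrist_force: [0.2, 0.2, 0.2]
finger_gap: 0.5
clock: 2.3
eef_pos: [685.5, 205.0, 204.5]
eef_rot: [-3.141, -0.001, 2.773]
wrist_force: [-0.2, 0.6, -0.1]
finger_gap: 0.1
t 2.3 pos [685.5 205.  204.5] rot [-3.141e+00 -1.000e-03  2.773e+00] F [-0.2  0.6 -0.1] gap 0.1
tool cm [-0.25  0.1  16.95] per row [-0.251  0.103 16.95 ]
rotvec [-0.001 -0.001 -0.001] per row [-0.0007 -0.0012 -0.0009]
```

```bash
python3 -m jog '[[-0.05,0,2.5,0,0,0,0],[-0.05,0,2.5,0,0,0,0],[-0.05,0,2.5,0,0,0,0],[-0.05,0,2.5,0,0,0,0],[-0.05,0,2.5,0,0,0,0],[0,0,2.0,0,0,0,0],[0,0,2.0,0,0,0,0],[0,0,0,0,0,0,0]]'
python3 - <<'E'
from cell import vision
import cv2
for n,(x0,y0,x1,y1) in dict(top=(190,100,350,220),side=(280,60,440,180)).items():
    c=vision.camera(n); cv2.imwrite(f"pics/{n}1.png",cv2.resize(c["color"][y0:y1,x0:x1],None,fx=4,fy=4,interpolation=cv2.INTER_CUBIC))
E
```

```text
clock: 3.1
eef_pos: [685.8, 204.9, 37.6]
eef_rot: [-3.139, -0.004, 2.775]
wrist_force: [-0.3, 0.2, -0.2]
finger_gap: 0.7
```

View pics/top1.png

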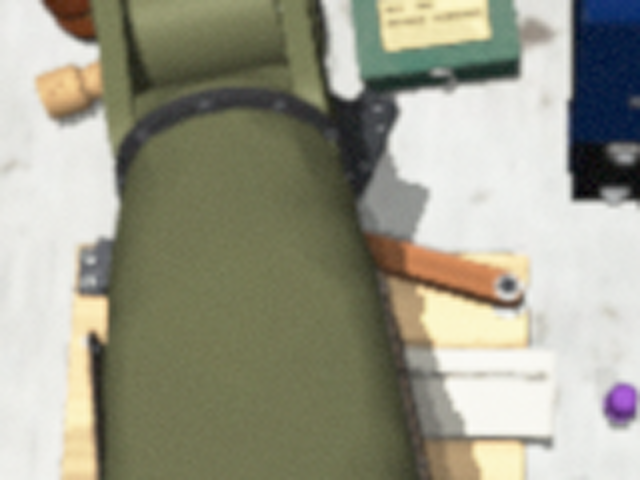

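View pics/side1.png

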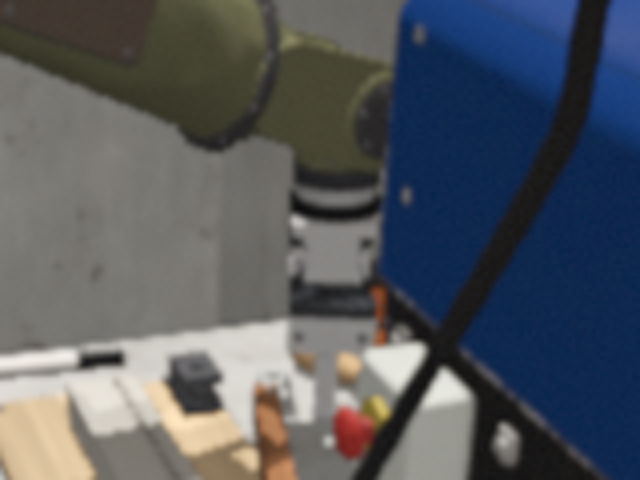

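The finger hangs free behind the fence (side crop (325,420), fence end at (270,400)). I'll push the fence shut gently, watching the force.

```bash
python3 -m jog '[[0.7,-0.27,0,0,0,0,0],[0.7,-0.27,0,0,0,0,0],[0.47,-0.18,0,0,0,-0.03,0],[0.47,-0.17,0,0,0,-0.03,0],[0.48,-0.15,0,0,0,-0.03,0],[0.48,-0.14,0,0,0,-0.03,0],[0.48,-0.12,0,0,0,-0.03,0],[0.49,-0.11,0,0,0,-0.03,0]]'
python3 -m jog '[[0.49,-0.09,0,0,0,-0.03,0],[0.49,-0.08,0,0,0,-0.03,0],[0.5,-0.07,0,0,0,-0.03,0],[0.5,-0.06,0,0,0,-0.03,0],[0.3,-0.03,0,0,0,-0.03,0]]'
```

```text
clock: 4.0
eef_pos: [642.6, 204.3, 40.5]
eef_rot: [3.141, 0.0, 2.956]
wrist_force: [2.2, 0.9, -0.4]
finger_gap: 0.4
clock: 4.5
eef_pos: [619.4, 204.0, 40.4]
eef_rot: [-3.142, -0.0, 3.106]
wrist_force: [0.9, 1.1, -0.9]
finger_gap: 0.3
```

```bash
python3 -m jog '[[0.2,0,0,0,0,0,0],[0.2,0,0,0,0,-0.03,0],[0,0,0,0,0,0,0]]'; python3 -m jog '[[0.1,0,0,0,0,0,0],[0,0,0,0,0,0,0]]';python3 -m jog '[[0.1,0,0,0,0,0,0],[0,0,0,0,0,0,0]]'
```

```text
clock: 4.8
eef_pos: [615.6, 204.1, 40.4]
eef_rot: [-3.141, -0.0, 3.135]
wrist_force: [-0.2, -0.8, 0.3]
finger_gap: 0.7
clock: 5.0
eef_pos: [615.3, 204.0, 40.4]
eef_rot: [3.142, 0.001, 3.133]
wrist_force: [4.2, 0.4, -2.1]
finger_gap: 0.2
clock: 5.2
eef_pos: [615.2, 204.0, 40.5]
eef_rot: [3.141, 0.003, 3.133]
wrist_force: [13.0, 1.1, -6.8]
finger_gap: 0.7
```

It meets the hard stop at x≈615 (4 → 13 N without moving). I back off and lift clear, then check.

```bash
python3 -m jog '[[-0.5,0,0,0,0,0,0],[-1.5,0,0,0,0,0,0],[-1,0,-2,0,0,0,0],[0,0,-4,0,0,0,0],[0,0,-4,0,0,0,0],[0,0,-4,0,0,0,10],[0,0,0,0,0,0,20],[0,0,0,0,0,0,45]]'; python3 -c "
from h import *
delta([449.5,-166,180],yaw=2.94,n=14)"
```

```text
clock: 6.0
eef_pos: [643.9, 203.9, 180.8]
eef_rot: [3.141, 0.0, 3.134]
wrist_force: [-0.4, -0.3, -1.3]
finger_gap: 21.2
t 6.0 pos [643.9 203.9 180.8] rot [3.141 0.    3.134] F [-0.4 -0.3 -1.3] gap 21.2
tool cm [ 19.15 -37.14   0.07] per row [ 1.368 -2.653  0.005]
rotvec [0.    0.    0.194] per row [0.     0.     0.0138]
```

```bash
python3 -m jog '[[1.37,-2.65,0,0,0,0,45],[1.37,-2.65,0,0,0,0,45],[1.37,-2.65,0,0,0,0,45],[1.37,-2.65,0,0,0,0,45],[1.37,-2.65,0,0,0,0,45],[1.37,-2.65,0,0,0,0,45],[1.37,-2.65,0,0,0,0,45],[1.37,-2.65,0,0,0,0,45]]'
python3 -m jog '[[1.37,-2.65,0,0,0,0,45],[1.37,-2.65,0,0,0,0,45],[1.37,-2.65,0,0,0,0,45],[1.37,-2.65,0,0,0,0,45],[1.37,-2.65,0,0,0,0,45],[1.37,-2.65,0,0,0,0,45],[0,0,0,0,0,0.1,45],[0,0,0,0,0,0.1,45]]'
python3 - <<'E'
from h import *
from cell import vision
for n,(x0,y0,x1,y1) in dict(top=(190,120,350,240),side=(250,120,410,270)).items():
    c=vision.camera(n); np.savez(n+"2.npz",**c); cv2.imwrite(f"pics/{n}2.png",cv2.resize(c["color"][y0:y1,x0:x1],None,fx=4,fy=4,interpolation=cv2.INTER_CUBIC))
delta([449.5,-166,64],yaw=2.94,n=6)
E
```

```text
clock: 6.8
eef_pos: [531.2, -8.1, 178.7]
eef_rot: [3.141, -0.003, 3.134]
wrist_force: [1.2, -0.2, -0.4]
finger_gap: 42.2
clock: 7.6
eef_pos: [448.2, -166.0, 179.0]
eef_rot: [3.141, -0.003, 2.928]
wrist_force: [0.1, 0.2, -0.5]
finger_gap: 42.1
t 7.7 pos [ 448.5 -165.5  179.1] rot [ 3.141e+00 -3.000e-03  2.932e+00] F [ 0.1 -0.3  0.5] gap 42.5
tool cm [-0.14 -0.04 11.51] per row [-0.024 -0.006  1.918]
rotvec [ 0.001 -0.003 -0.008] per row [ 0.0001 -0.0005 -0.0014]
```

View pics/top2.png

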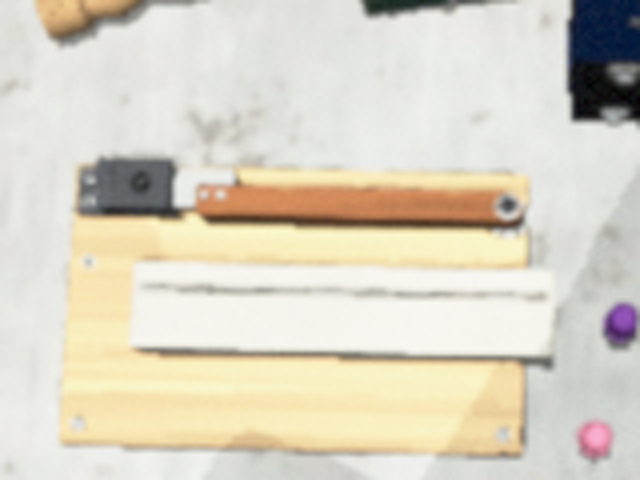

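View pics/side2.png

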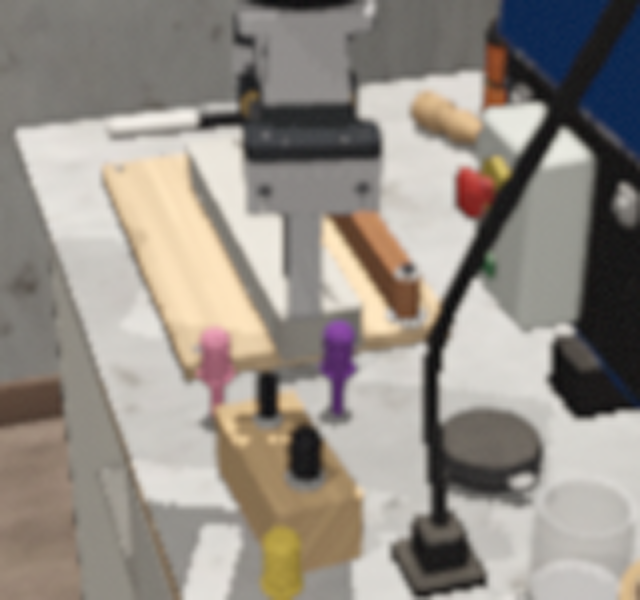

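Top view: the fence is shut, lug inside the fork (crop (200,188)), bolt at (507,205), fork hole at (141,184). The side crop shows the thick pin at (305,455), with the gripper above the block. I'll refine the pin and fork hole positions.

Run:
```python
from h import *
c=load("top0"); s=load("side2"); c2=load("top2")
h=cv2.cvtColor(s["color"],cv2.COLOR_BGR2GRAY)
def dark(img,roi,thr=70):
    x0,y0,x1,y1=roi; g=cv2.cvtColor(img,cv2.COLOR_BGR2GRAY)[y0:y1,x0:x1].astype(float)
    w=np.clip(thr+40-g,0,None); w[g>thr+40]=0
    yy,xx=np.mgrid[y0:y1,x0:x1]; return np.array([(w*xx).sum(),(w*yy).sum()])/w.sum()
us=dark(s["color"],(318,224,334,240)); ut=dark(c["color"],(383,214,400,231))
print("side",us,plane(s,us,71)[0],"top",ut,plane(c,ut,74)[0],plane(c,ut,80)[0])
us2=dark(s["color"],(312,210,322,225)); ut2=dark(c["color"],(360,216,375,232)); print("thin",plane(s,us2,71)[0],plane(c,ut2,78)[0])
uf=dark(c2["color"],(221,162,230,170),55); print("fork",uf,plane(c2,uf,56)[0])
ub=dark(c2["color"],(312,167,322,176),55); print("bolt",ub,plane(c2,ub,63)[0])
pr=cv2.cvtColor(c2["color"],cv2.COLOR_BGR2HSV)
```

```text
side [325.92739491 232.90143629] [ 451.7810898  -169.67805979   71.        ] top [391.0323563  222.42938713] [ 449.71794476 -167.34355002   74.        ] [ 449.21332656 -166.14737287   80.        ]
thin [ 447.06739725 -103.24770366   71.        ] [ 444.10635626 -101.11109922   78.        ]
fork [224.64414414 165.27477477] [606.58474663 305.2512944   56.        ]
bolt [316.58139535 172.88372093] [587.50612287  40.23623677  63.        ]
```

Run:
```python
from h import *
delta([449.8,-167.2,61.5],yaw=2.94,n=6)
```

```text
t 7.7 pos [ 448.5 -165.5  179.1] rot [ 3.141e+00 -3.000e-03  2.932e+00] F [ 0.1 -0.3  0.5] gap 42.5
tool cm [-0.2  -0.15 11.76] per row [-0.033 -0.025  1.96 ]
rotvec [ 0.001 -0.003 -0.008] per row [ 0.0001 -0.0005 -0.0014]
```

```bash
python3 -m jog '[[-0.2,-0.15,2,0,0,0,45],[0,0,2,0,0,0,45],[0,0,2,0,0,0,45],[0,0,1.5,0,0,0,45],[0,0,0,0,0,0,45],[0,0,0,0,0,0,45]]'
python3 - <<'E'
from h import *
from cell import vision
c=vision.camera("side"); np.savez("side3.npz",**c); cv2.imwrite("pics/side3.png",cv2.resize(c["color"][180:280,270:390],None,fx=5,fy=5,interpolation=cv2.INTER_CUBIC))
delta([449.8,-167.2,61.5],yaw=2.94,n=1)
E
```

```text
clock: 8.3
eef_pos: [450.7, -167.3, 105.3]
eef_rot: [3.141, -0.001, 2.936]
wrist_force: [-0.9, -0.1, -0.6]
finger_gap: 42.0
t 8.35 pos [ 451.  -167.4  105.8] rot [-3.142  0.     2.935] F [-0.8 -0.1  0.2] gap 42.5
tool cm [ 0.12 -0.    4.43] per row [ 1.220e-01 -3.000e-03  4.434e+00]
rotvec [-0.     0.    -0.005] per row [-0.      0.     -0.0047]
```

View pics/side3.png

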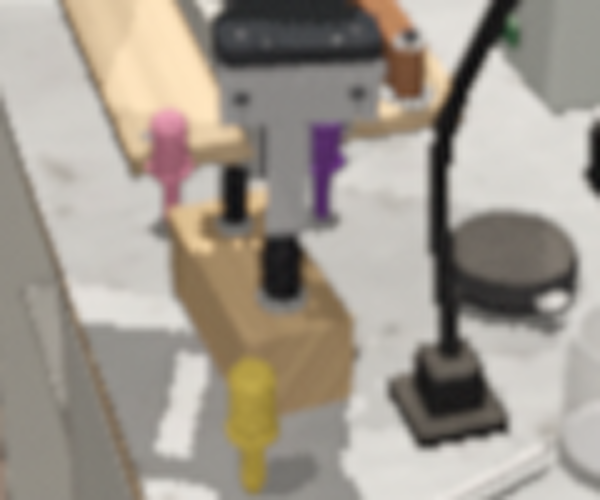

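The side crop shows the finger (288,200) straight above the thick pin's grip (281,268); the thin pin at (234,195) is clear of it. I'll go down and grip.

```bash
python3 -m jog '[[0.12,0,1.5,0,0,0,45],[0,0,1.5,0,0,0,45],[0,0,1.3,0,0,0,45],[0,0,0,0,0,0,45]]'
python3 -m jog '[[0,0,0,0,0,0,15],[0,0,0,0,0,0,15],[0,0,0,0,0,0,15],[0,0,0,0,0,0,0],[0,0,0,0,0,0,0],[0,0,0,0,0,0,0]]' 25
```

```text
clock: 8.75
eef_pos: [449.2, -166.9, 61.5]
eef_rot: [3.141, -0.002, 2.934]
wrist_force: [0.1, 0.0, 0.2]
finger_gap: 42.0
clock: 9.35
eef_pos: [450.0, -167.5, 63.0]
eef_rot: [-3.141, 0.001, 2.934]
wrist_force: [-0.3, -1.0, 6.7]
finger_gap: 21.4
```

Gripped (gap 21.4 mm). I lift it straight out, then take a close look at the fork hole and the hanging pin.

```bash
python3 -m jog '[[0,0,-0.5,0,0,0,0],[0,0,-1.5,0,0,0,0],[0,0,-2.5,0,0,0,0],[0,0,-3,0,0,0,0],[0,0,-3,0,0,0,0],[0,0,-1.5,0,0,0,0],[0,0,0,0,0,0,0]]'
python3 - <<'E'
from h import *
from cell import vision
c=vision.camera("side"); np.savez("side4.npz",**c); cv2.imwrite("pics/side4.png",cv2.resize(c["color"][150:270,270:390],None,fx=5,fy=5,interpolation=cv2.INTER_CUBIC))
t=load("top2"); cv2.imwrite("pics/fork2.png",np.hstack([cv2.resize(t["color"][150:180,200:245],None,fx=12,fy=12,interpolation=cv2.INTER_NEAREST)]))
delta([606,304,150],yaw=2.94,n=16)
E
```

```text
clock: 10.05
eef_pos: [450.3, -167.4, 184.5]
eef_rot: [-3.141, 0.003, 2.934]
wrist_force: [0.0, -0.3, -0.8]
finger_gap: 21.4
t 10.1 pos [ 449.8 -167.1  182.8] rot [-3.142e+00  1.000e-03  2.934e+00] F [ 0.   0.3 -0.2] gap 21.1
tool cm [-5.56 49.32  3.28] per row [-0.348  3.083  0.205]
rotvec [-0.     0.001 -0.006] per row [-0.      0.0001 -0.0004]
```

View pics/side4.png

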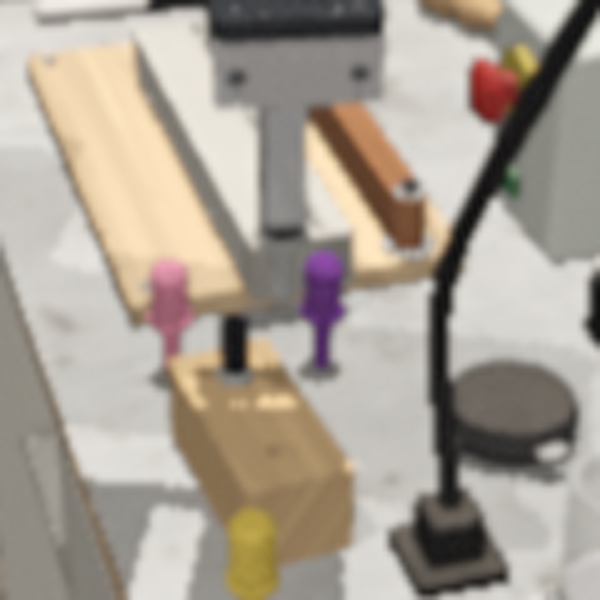

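View pics/fork2.png

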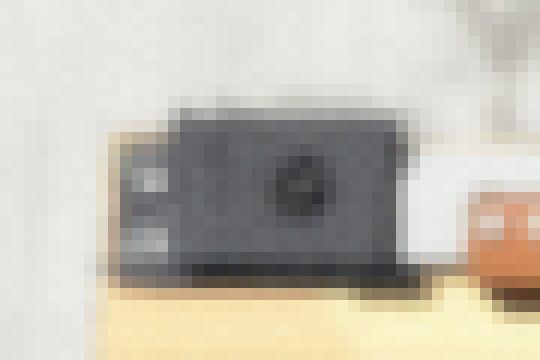

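The pin is out of the block (hole empty at crop (275,452), thin pin in place at (235,345)), held under the finger. The fork hole comes to about (606.5,305), agreeing with the board outline (606.2,304.8) and the touch at the stop. I carry the pin there.

```bash
python3 -m jog '[[-0.35,3.08,0.1,0,0,0,0],[-0.35,3.08,0.1,0,0,0,0],[-0.35,3.08,0.1,0,0,0,0],[-0.35,3.08,0.1,0,0,0,0],[-0.35,3.08,0.1,0,0,0,0],[-0.35,3.08,0.1,0,0,0,0],[-0.35,3.08,0.1,0,0,0,0],[-0.35,3.08,0.1,0,0,0,0]]'
python3 -m jog '[[-0.35,3.08,0.1,0,0,0,0],[-0.35,3.08,0.1,0,0,0,0],[-0.35,3.08,0.1,0,0,0,0],[-0.35,3.08,0.1,0,0,0,0],[-0.35,3.08,0.1,0,0,0,0],[-0.35,3.08,0.1,0,0,0,0],[-0.35,3.08,0.1,0,0,0,0],[-0.35,3.08,0.1,0,0,0,0]]'
python3 -m jog '[[0,0,0,0,0,0,0],[0,0,0,0,0,0,0]]'
python3 -c "
from h import *
delta([606.5,305,120],yaw=2.94)"
```

```text
clock: 10.9
eef_pos: [527.5, 69.4, 172.8]
eef_rot: [-3.141, -0.002, 2.934]
wrist_force: [0.8, -0.1, -0.5]
finger_gap: 21.7
clock: 11.7
eef_pos: [605.8, 304.5, 164.3]
eef_rot: [-3.14, -0.002, 2.934]
wrist_force: [0.4, -0.8, -0.6]
finger_gap: 21.4
clock: 11.9
eef_pos: [605.5, 303.4, 164.3]
eef_rot: [-3.14, -0.002, 2.935]
wrist_force: [-0.8, -1.2, 0.2]
finger_gap: 21.4
t 11.9 pos [605.5 303.4 164.3] rot [-3.140e+00 -2.000e-03  2.935e+00] F [-0.8 -1.2  0.2] gap 21.4
tool cm [-0.08  0.18  4.43] per row [-0.076  0.184  4.434]
rotvec [-0.002 -0.002 -0.005] per row [-0.0018 -0.0023 -0.0054]
```

```bash
python3 -m jog '[[-0.08,0.15,2,0,0,0,0],[0,0,1.5,0,0,0,0],[0,0,1,0,0,0,0],[0,0,0,0,0,0,0],[0,0,0,0,0,0,0]]'
python3 - <<'E'
from h import *
from cell import vision
c=vision.camera("side"); np.savez("side5.npz",**c); cv2.imwrite("pics/side5.png",cv2.resize(c["color"][100:180,290:370],None,fx=7,fy=7,interpolation=cv2.INTER_CUBIC))
delta([606.5,305,110],yaw=2.94)
print(proj(c,[[606.5,305,56],[606.5,305,68],[606.5,305,115]]))
E
```

```text
clock: 12.4
eef_pos: [607.4, 304.5, 121.8]
eef_rot: [3.141, 0.0, 2.933]
wrist_force: [0.8, 1.3, -0.1]
finger_gap: 21.3
t 12.45 pos [607.5 304.7 122.2] rot [3.141e+00 1.000e-03 2.934e+00] F [ 0.3 -0.4  0.8] gap 21.4
tool cm [0.11 0.01 1.22] per row [0.107 0.009 1.223]
rotvec [ 0.001  0.001 -0.006] per row [ 0.0006  0.0008 -0.0064]
[[328.2970636  151.40375943]
 [328.31332079 148.29886983]
 [328.37842326 135.86523102]]
```

View pics/side5.png

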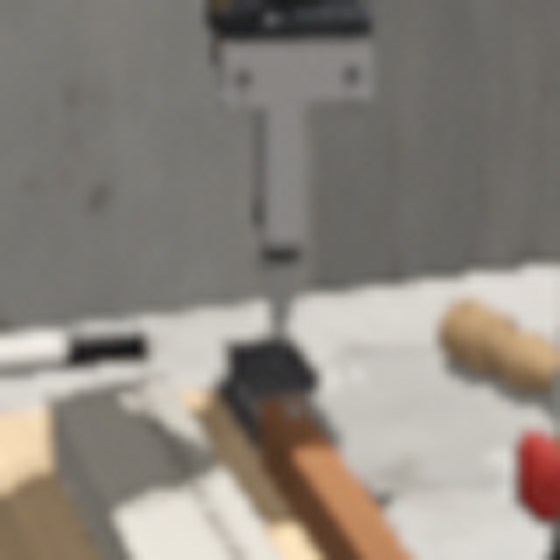

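Run:
```python
from h import *
o=np.array([523.7,165.4]); y=-0.005
def J(x,yy,z): return [o[0]+x*np.cos(y)-yy*np.sin(y),o[1]+x*np.sin(y)+yy*np.cos(y),z]
pts=[J(64,119,56),J(100,119,56),J(100,173,56),J(64,173,56),J(82,140,56),J(71,-125,63),J(-105,-140,18),J(105,-140,18),J(-105,200,18)]
out=[]
for n,(x0,y0,x1,y1) in (("side0",(315,140,345,165)),("side5",(315,140,345,165))):
    c=load(n); im=cv2.resize(c["color"][y0:y1,x0:x1],None,fx=13,fy=13,interpolation=cv2.INTER_CUBIC)
    for p in proj(c,pts):
        q=((p-[x0,y0]+.5)*13).astype(int); cv2.circle(im,tuple(int(v) for v in q),2,(0,0,255),-1)
    out.append(im)
cv2.imwrite("pics/forkside.png",np.hstack(out))
c=load("side0"); print(proj(c,pts)[5:])
c=load("side2"); x0,y0,x1,y1=260,150,370,230; im=cv2.resize(c["color"][y0:y1,x0:x1],None,fx=7,fy=7,interpolation=cv2.INTER_CUBIC)
for p in proj(c,pts):
    q=((p-[x0,y0]+.5)*7).astype(int); cv2.circle(im,tuple(int(v) for v in q),3,(0,0,255),-1)
cv2.imwrite("pics/jigside.png",im)
```

```text
[[350.99108256 185.99296791]
 [294.85572205 210.68659132]
 [362.80283062 199.68446602]
 [273.74652977 160.64427527]]
```

View pics/forkside.png

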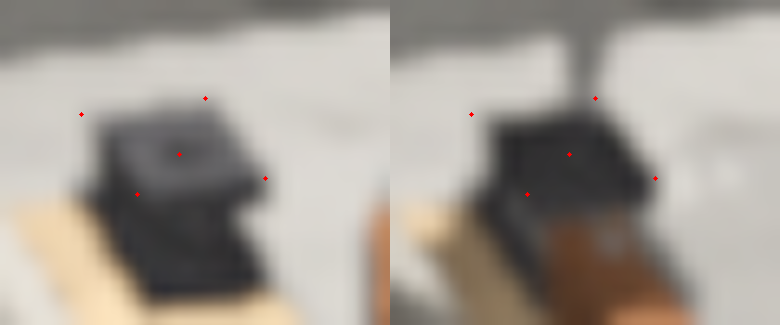

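View pics/jigside.png

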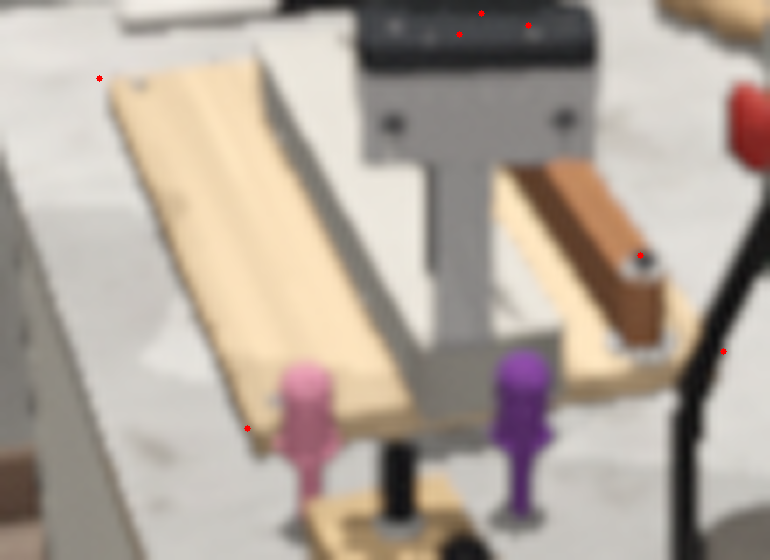

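In the side crops the hole shows at (190,152) and the shank at x=195, so the pin is about 1 mm too far in +x, agreeing with the pose reading (607.5 against 606.5). I correct that and lower it, feeling for contact.

```bash
python3 -m jog '[[0.1,0,0.8,0,0,0,0],[0,0,0.5,0,0,0,0],[0,0,0,0,0,0,0]]'; python3 -m jog '[[0,0,0.2,0,0,0,0],[0,0,0.2,0,0,0,0],[0,0,0,0,0,0,0]]'; python3 -m jog '[[0,0,0.2,0,0,0,0],[0,0,0,0,0,0,0]]'
```

```text
clock: 12.75
eef_pos: [605.8, 304.8, 107.4]
eef_rot: [-3.141, -0.001, 2.934]
wrist_force: [-0.5, -0.3, -0.8]
finger_gap: 21.0
clock: 13.05
eef_pos: [606.2, 304.9, 104.2]
eef_rot: [-3.141, -0.0, 2.934]
wrist_force: [0.3, -0.1, -0.1]
finger_gap: 21.3
clock: 13.25
eef_pos: [606.2, 304.9, 102.2]
eef_rot: [-3.141, -0.0, 2.934]
wrist_force: [0.8, -0.3, -0.4]
finger_gap: 21.5
```

```bash
python3 -c "
from h import *
delta([606.5,305,100],yaw=2.94)"
```

```text
t 13.25 pos [606.2 304.9 102.2] rot [-3.141 -0.     2.934] F [ 0.8 -0.3 -0.4] gap 21.5
tool cm [-0.03  0.01  0.22] per row [-0.029  0.013  0.222]
rotvec [-0.    -0.    -0.006] per row [-0.0001 -0.0002 -0.0062]
```

```bash
for i in 1 2 3 4; do python3 -m jog '[[0,0,0.2,0,0,0,0],[0,0,0,0,0,0,0]]'; done
```

```text
clock: 13.45
eef_pos: [606.2, 304.9, 100.2]
eef_rot: [-3.141, -0.0, 2.934]
wrist_force: [-0.7, 0.6, -0.1]
finger_gap: 21.3
clock: 13.65
eef_pos: [606.2, 304.9, 98.1]
eef_rot: [-3.141, -0.0, 2.934]
wrist_force: [0.3, -0.6, 0.1]
finger_gap: 21.6
clock: 13.85
eef_pos: [606.1, 304.9, 96.1]
eef_rot: [-3.141, -0.0, 2.934]
wrist_force: [-0.0, 0.6, 0.2]
finger_gap: 21.5
clock: 14.05
eef_pos: [606.1, 304.9, 94.1]
eef_rot: [-3.141, -0.0, 2.934]
wrist_force: [-0.6, 0.4, -0.2]
finger_gap: 21.3
```

It is entering without force; I carry on in small steps.

```bash
for i in 1 2 3 4 5 6; do python3 -m jog '[[0,0,0.15,0,0,0,0],[0,0,0.15,0,0,0,0],[0,0,0,0,0,0,0]]' | tr '\n' ' '; echo; done
```

```text
clock: 14.35 eef_pos: [606.1, 304.9, 91.1] eef_rot: [-3.141, -0.0, 2.934] wrist_force: [0.1, 0.6, -0.7] finger_gap: 21.3 
clock: 14.65 eef_pos: [606.2, 304.9, 88.2] eef_rot: [-3.141, -0.0, 2.934] wrist_force: [-0.6, -0.0, 0.1] finger_gap: 21.5 
clock: 14.95 eef_pos: [606.2, 304.9, 85.2] eef_rot: [-3.141, -0.0, 2.934] wrist_force: [-0.1, 0.4, -1.0] finger_gap: 21.5 
clock: 15.25 eef_pos: [606.1, 304.9, 82.1] eef_rot: [-3.141, -0.0, 2.934] wrist_force: [-0.1, -0.0, 0.7] finger_gap: 21.7 
clock: 15.55 eef_pos: [606.2, 304.9, 79.1] eef_rot: [-3.141, -0.0, 2.934] wrist_force: [-0.5, 0.1, -1.8] finger_gap: 21.5 
clock: 15.85 eef_pos: [606.1, 304.9, 76.1] eef_rot: [-3.141, -0.0, 2.934] wrist_force: [-0.2, 0.2, -0.2] finger_gap: 21.3
```

```bash
for i in 1 2 3 4 5 ; do python3 -m jog '[[0,0,0.15,0,0,0,0],[0,0,0,0,0,0,0]]' | tr '\n' ' '; echo; done
```

```text
clock: 16.05 eef_pos: [606.2, 304.9, 74.7] eef_rot: [-3.141, -0.0, 2.934] wrist_force: [0.4, -0.3, -1.8] finger_gap: 21.2 
clock: 16.25 eef_pos: [606.2, 304.9, 73.2] eef_rot: [-3.141, -0.0, 2.934] wrist_force: [0.6, -0.1, -0.1] finger_gap: 21.5 
clock: 16.45 eef_pos: [606.2, 304.9, 71.7] eef_rot: [-3.141, -0.0, 2.934] wrist_force: [-0.4, 0.1, -1.0] finger_gap: 21.6 
clock: 16.65 eef_pos: [606.2, 304.9, 70.2] eef_rot: [-3.141, -0.0, 2.934] wrist_force: [0.2, 1.1, -0.8] finger_gap: 21.2 
clock: 16.85 eef_pos: [606.4, 305.0, 69.2] eef_rot: [3.141, 0.0, 2.934] wrist_force: [-0.2, 0.1, 1.9] finger_gap: 21.4
```

```bash
for i in 1 2 ; do python3 -m jog '[[0,0,0.08,0,0,0,0],[0,0,0,0,0,0,0]]' | tr '\n' ' '; echo; done
python3 - <<'E'
from h import *
from cell import vision
c=vision.camera("side"); np.savez("side6.npz",**c); cv2.imwrite("pics/side6.png",cv2.resize(c["color"][120:180,300:360],None,fx=9,fy=9,interpolation=cv2.INTER_CUBIC))
E
```

```text
clock: 17.05 eef_pos: [606.5, 305.0, 69.1] eef_rot: [3.141, 0.001, 2.934] wrist_force: [-3.1, -2.2, 8.2] finger_gap: 21.6 
clock: 17.25 eef_pos: [606.5, 305.0, 69.1] eef_rot: [3.141, 0.001, 2.934] wrist_force: [-5.1, -3.6, 13.7] finger_gap: 21.6
```

View pics/side6.png

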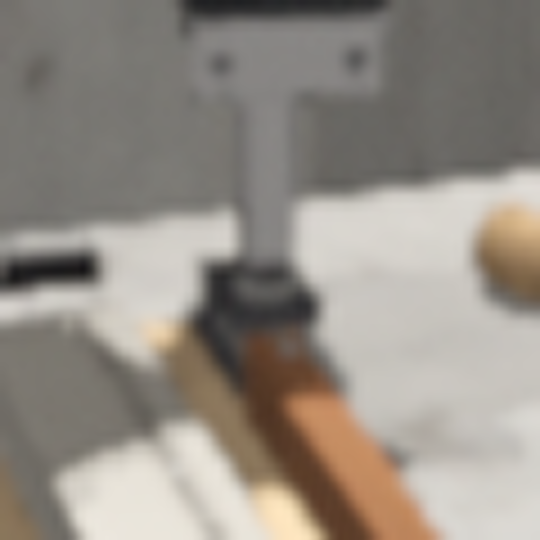

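The side view shows the collar (265,288) flat on the fork top; z stopped at 69.1, as predicted for the collar at 56. I ease off, let the pin go and rise.

```bash
python3 -m jog '[[0,0,-0.12,0,0,0,0],[0,0,0,0,0,0,40],[0,0,0,0,0,0,40],[0,0,0,0,0,0,40],[0,0,0,0,0,0,40]]'; python3 -m jog '[[0,0,-0.5,0,0,0,40],[0,0,-1.5,0,0,0,40],[0,0,-3,0,0,0,40],[0,0,-3,0,0,0,40],[0,0,-3,0,0,0,40],[0,0,0,0,0,0,40]]'; python3 -c "
from h import *
delta([455,155,170],yaw=3.1365,n=10)"
```

```text
clock: 17.8
eef_pos: [606.2, 304.9, 68.3]
eef_rot: [-3.141, -0.0, 2.934]
wrist_force: [-0.5, 0.5, -0.5]
finger_gap: 37.4
clock: 18.4
eef_pos: [607.7, 305.6, 185.0]
eef_rot: [3.137, 0.007, 2.934]
wrist_force: [0.2, -0.5, 0.8]
finger_gap: 37.5
t 18.4 pos [607.7 305.6 185. ] rot [3.137 0.007 2.934] F [ 0.2 -0.5  0.8] gap 37.5
tool cm [ 11.85 -17.9    1.33] per row [ 1.185 -1.79   0.133]
rotvec [ 0.004  0.007 -0.203] per row [ 0.0004  0.0007 -0.0203]
```

```bash
python3 -m jog '[[1.2,-1.8,0,0,0,0,60],[1.2,-1.8,0,0,0,0,100],[1.2,-1.8,0,0,0,0,100],[1.2,-1.8,0,0,0,0,100],[1.2,-1.8,0,0,0,0,100],[1.2,-1.8,0,0,0,0,100],[1.2,-1.8,0,0,0,0,100],[1.2,-1.8,0,0,0,0,100]]'; python3 -m jog '[[1.2,-1.8,0,0,0,0,100],[1.2,-1.8,0,0,0,0,100],[0,0,0.5,0,0,-0.1,100],[0,0,0.5,0,0,-0.1,100],[0,0,0,0,0,0,100]]';  python3 - <<'E'
from h import *
from cell import vision
for n,(x0,y0,x1,y1) in dict(top=(190,130,350,250),side=(260,130,380,230)).items():
    c=vision.camera(n); np.savez(n+"7.npz",**c); cv2.imwrite(f"pics/{n}7.png",cv2.resize(c["color"][y0:y1,x0:x1],None,fx=4.5,fy=4.5,interpolation=cv2.INTER_CUBIC))
delta([455,155,40],yaw=3.1365,n=5)
E
```

```text
clock: 19.2
eef_pos: [481.9, 183.2, 178.9]
eef_rot: [3.141, 0.0, 2.934]
wrist_force: [0.8, 0.3, 0.8]
finger_gap: 93.8
clock: 19.7
eef_pos: [451.4, 153.4, 168.5]
eef_rot: [-3.141, -0.0, 3.135]
wrist_force: [0.1, 0.4, 1.2]
finger_gap: 93.8
t 19.8 pos [451.7 153.6 168.9] rot [3.142 0.    3.131] F [0.2 0.5 0.3] gap 94.0
tool cm [-0.32  0.14 12.89] per row [-0.065  0.028  2.577]
rotvec [ 0.     0.    -0.006] per row [ 0.      0.     -0.0011]
```

View pics/top7.png

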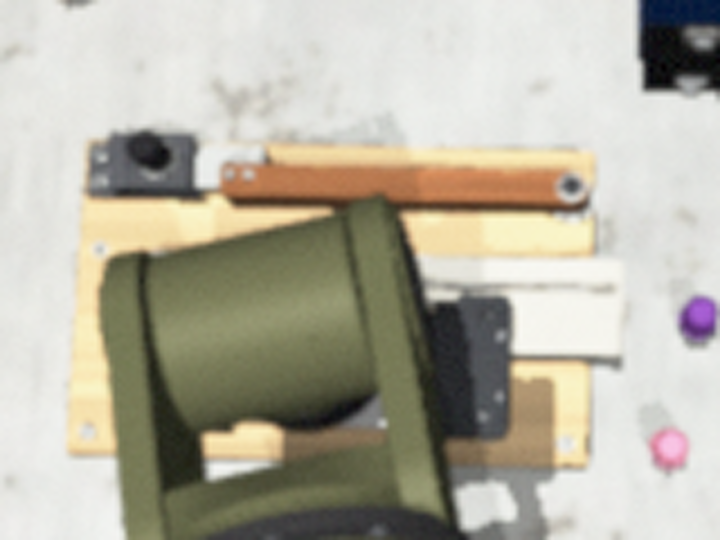

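View pics/side7.png

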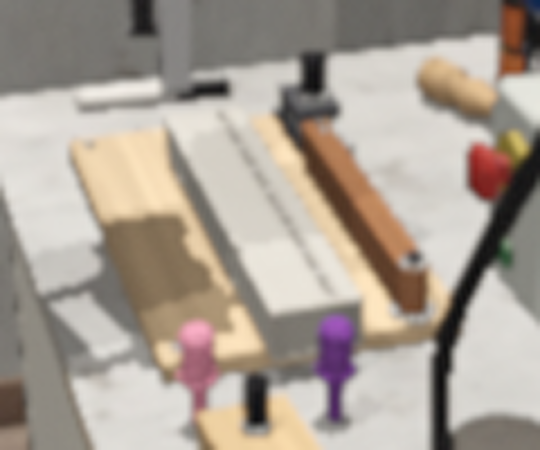

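Top view: pin upright in the fork (150,150), fence closed, profile untouched and nearly parallel. I lower the open fingers in front of its near side.

```bash
python3 -m jog '[[0.3,0.15,2.5,0,0,-0.005,100],[0,0,2.5,0,0,0,100],[0,0,2.5,0,0,0,100],[0,0,2.5,0,0,0,100],[0,0,2,0,0,0,100],[0,0,1.5,0,0,0,100],[0,0,0,0,0,0,100],[0,0,0,0,0,0,100]]';  python3 - <<'E'
from h import *
from cell import vision
for n,(x0,y0,x1,y1) in dict(side=(260,130,380,230)).items():
    c=vision.camera(n); cv2.imwrite(f"pics/{n}8.png",cv2.resize(c["color"][y0:y1,x0:x1],None,fx=5,fy=5,interpolation=cv2.INTER_CUBIC))
delta([470,155,32],yaw=3.1365,n=1)
E
```

```text
clock: 20.6
eef_pos: [449.0, 155.2, 34.1]
eef_rot: [3.142, 0.0, 3.137]
wrist_force: [1.0, -0.8, 0.8]
finger_gap: 93.9
t 20.65 pos [449.2 155.3  34.4] rot [3.141e+00 1.000e-03 3.138e+00] F [0.4 0.5 0.9] gap 93.8
tool cm [-2.08 -0.02  0.25] per row [-2.079 -0.022  0.247]
rotvec [0.    0.001 0.001] per row [0.0003 0.001  0.0013]
```

View pics/side8.png

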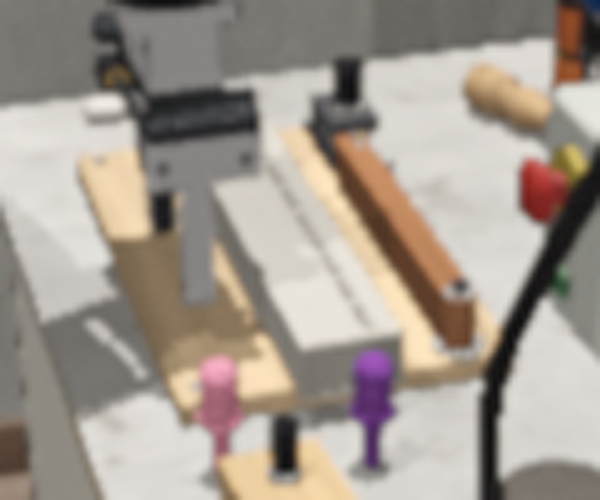

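```bash
python3 -m jog '[[-0.7,0,0.1,0,0,0,100],[-0.7,0,0.1,0,0,0,100],[-0.5,0,0,0,0,0,100],[-0.3,0,0,0,0,0,100],[-0.3,0,0,0,0,0,100],[-0.3,0,0,0,0,0,100],[-0.3,0,0,0,0,0,100],[-0.3,0,0,0,0,0,100]]' | tr '\n' ' '; python3 -m jog '[[-0.3,0,0,0,0,0,100],[-0.3,0,0,0,0,0,100],[-0.3,0,0,0,0,0,100],[-0.3,0,0,0,0,0,100],[-0.3,0,0,0,0,0,100]]' | tr '\n' ' '
```

```text
clock: 21.45 eef_pos: [482.2, 155.0, 31.5] eef_rot: [-3.141, -0.002, 3.139] wrist_force: [-6.3, -0.5, 4.8] finger_gap: 94.0 clock: 21.95 eef_pos: [497.2, 155.0, 31.5] eef_rot: [-3.141, -0.002, 3.139] wrist_force: [-6.7, -0.0, 4.9] finger_gap: 94.1
```

```bash
python3 -m jog '[[-0.2,0,-0.05,0,0,0,100],[-0.2,0,0,0,0,0,100]]' | tr '\n' ' '; python3 -m jog '[[-0.2,0,0,0,0,0,100],[-0.2,0,0,0,0,0,100]]' | tr '\n' ' ';python3 -m jog '[[0,0,0,0,0,0,100]]' | tr '\n' ' '; python3 -c "
from h import *
delta([512,155,32],yaw=3.1365)"
```

```text
clock: 22.15 eef_pos: [501.6, 154.9, 31.8] eef_rot: [-3.141, -0.001, 3.139] wrist_force: [-2.1, -0.5, -1.3] finger_gap: 93.9 clock: 22.35 eef_pos: [505.8, 154.9, 31.9] eef_rot: [-3.142, -0.0, 3.139] wrist_force: [-2.9, 0.3, -1.6] finger_gap: 94.1 clock: 22.45 eef_pos: [506.0, 154.9, 32.1] eef_rot: [3.142, 0.0, 3.139] wrist_force: [0.3, -0.2, -0.3] finger_gap: 94.1 t 22.45 pos [506.  154.9  32.1] rot [3.142 0.    3.139] F [ 0.3 -0.2 -0.3] gap 94.1
tool cm [-0.6   0.01  0.01] per row [-0.597  0.009  0.007]
rotvec [0.    0.    0.002] per row [0.     0.0004 0.0022]
```

Friction is now about 2–3 N. I close the last millimetres slowly.

```bash
for i in 1 2 3; do python3 -m jog '[[-0.1,0,0,0,0,0,100],[-0.05,0,0,0,0,0,100]]' | tr '\n' ' ';echo; done
```

```text
clock: 22.65 eef_pos: [507.1, 154.9, 32.1] eef_rot: [-3.142, -0.0, 3.139] wrist_force: [-3.8, 0.3, 1.1] finger_gap: 94.1 
clock: 22.85 eef_pos: [508.7, 154.9, 32.1] eef_rot: [-3.142, -0.0, 3.139] wrist_force: [-4.1, -0.1, 1.2] finger_gap: 94.1 
clock: 23.05 eef_pos: [510.3, 155.0, 32.1] eef_rot: [3.142, -0.0, 3.139] wrist_force: [-3.5, -0.2, 1.5] finger_gap: 94.0
```

```bash
for i in 1 2 3 4; do python3 -m jog '[[-0.05,0,0,0,0,0,100],[-0.05,0,0,0,0,0,100]]' | tr '\n' ' ';echo; done
```

```text
clock: 23.25 eef_pos: [511.2, 154.9, 32.1] eef_rot: [3.142, -0.0, 3.139] wrist_force: [-4.2, 0.6, 2.3] finger_gap: 93.8 
clock: 23.45 eef_pos: [511.8, 154.9, 32.1] eef_rot: [-3.142, -0.001, 3.139] wrist_force: [-10.0, -0.1, 7.9] finger_gap: 93.8 
clock: 23.65 eef_pos: [512.0, 155.0, 32.1] eef_rot: [-3.141, -0.003, 3.138] wrist_force: [-17.4, 1.1, 12.7] finger_gap: 93.9 
clock: 23.85 eef_pos: [512.1, 155.1, 32.1] eef_rot: [-3.141, -0.005, 3.138] wrist_force: [-24.6, 0.9, 17.5] finger_gap: 94.1
```

```bash
python3 -m jog '[[0,0,-0.05,0,0,0,100],[0,0,0,0,0,0,100]]' | tr '\n' ' ';echo;  python3 -m jog '[[0,0,-0.05,0,0,0,100],[0,0,0,0,0,0,100]]' | tr '\n' ' '
python3 - <<'E'
from h import *
from cell import vision
for n,(x0,y0,x1,y1) in dict(top=(190,130,350,250),side=(260,130,380,230)).items():
    c=vision.camera(n); np.savez(n+"9.npz",**c); cv2.imwrite(f"pics/{n}9.png",cv2.resize(c["color"][y0:y1,x0:x1],None,fx=5,fy=5,interpolation=cv2.INTER_CUBIC))
E
```

```text
clock: 24.05 eef_pos: [512.2, 155.1, 32.1] eef_rot: [3.142, -0.005, 3.138] wrist_force: [-17.7, 3.5, 8.1] finger_gap: 94.1 
clock: 24.25 eef_pos: [512.3, 155.3, 32.1] eef_rot: [3.141, -0.005, 3.138] wrist_force: [-12.7, 4.8, 1.0] finger_gap: 93.8
```

View pics/top9.png

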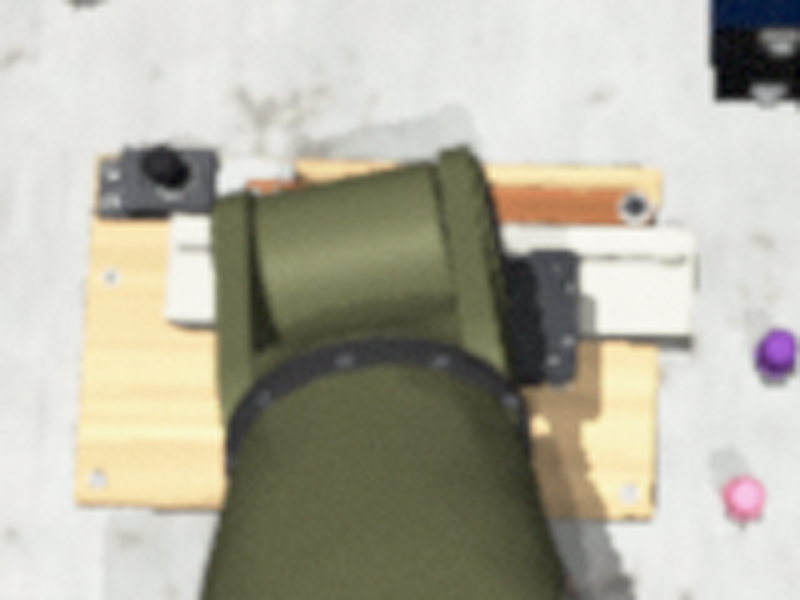

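View pics/side9.png

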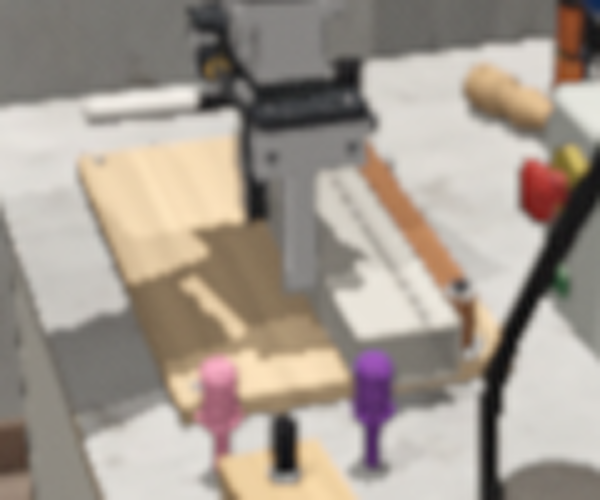

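The pictures show the profile lying along the fence over its whole length, the pin upright at (165,165) and nothing else moved. I let it settle and check force and parallelism.

```bash
for i in 1 2; do python3 -m jog '[[0,0,0,0,0,0,100],[0,0,0,0,0,0,100],[0,0,0,0,0,0,100]]' | tr '\n' ' ';echo; done;  python3 - <<'E'
from h import *
c=load("top9"); h=cv2.cvtColor(c["color"],cv2.COLOR_BGR2HSV)
w=cv2.inRange(h,(0,0,170),(180,45,255))
# near top edge of the profile vs board: columns with white->wood transition, visible left (225-230) and right (308-325)
g=c["color"][:,:,0].astype(float) # blue: white high, wood low
def edge(cols,r0,r1,sgn):
    out=[]
    for u in cols:
        d=sgn*np.diff(g[r0:r1,u]); k=int(d.argmax()); 
        s=d[max(k-1,0):k+2]; out.append((u,r0+max(k-1,0)+(s*np.arange(len(s))).sum()/s.sum()+.5))
    return np.array(out)
for nm,L,Rr,r0,r1,s,z in (("profile near",range(225,232),range(308,318),190,202,-1,56),("board near",range(208,230),range(306,318),226,240,1,18)):
    try:
        a=plane(c,edge(L,r0,r1,s),z); b=plane(c,edge(Rr,r0,r1,s),z); A=np.median(a,0);B=np.median(b,0)
        print(nm,np.round(A,1),np.round(B,1),"yaw",round(-(A[0]-B[0])/(A[1]-B[1]),4))
    except Exception as e: print(nm,e)
# far edge of profile against fence/board
for nm,L,Rr,r0,r1,s,z in (("profile far",range(226,232),range(300,315),168,180,1,56),):
    a=edge(L,r0,r1,s);b=edge(Rr,r0,r1,s);A=np.median(plane(c,a,z),0);B=np.median(plane(c,b,z),0);print(nm,np.round(A,1),np.round(B,1),"yaw",round(-(A[0]-B[0])/(A[1]-B[1]),4))
E
```

```text
clock: 24.65 eef_pos: [512.3, 155.3, 32.2] eef_rot: [3.141, -0.005, 3.138] wrist_force: [-13.5, 4.6, 1.6] finger_gap: 93.9 
clock: 24.95 eef_pos: [512.3, 155.3, 32.2] eef_rot: [3.141, -0.005, 3.138] wrist_force: [-14.1, 4.9, 2.3] finger_gap: 93.5 
profile near [524.  291.1  56. ] [521.6  50.6  56. ] yaw -0.0098
board near [418.3 322.6  18. ] [416.2  51.8  18. ] yaw -0.0079
profile far [584.8 293.   56. ] [583.2  67.6  56. ] yaw -0.0071
```

```bash
for i in 1 2 3 4; do python3 -m jog '[[0,0,0,0,0,0,100],[0,0,0,0,0,0,100]]' | tr '\n' ' ';echo; done
```

```text
clock: 25.15 eef_pos: [512.3, 155.3, 32.2] eef_rot: [3.141, -0.005, 3.138] wrist_force: [-13.3, 4.4, 1.2] finger_gap: 94.0 
clock: 25.35 eef_pos: [512.3, 155.3, 32.2] eef_rot: [3.141, -0.005, 3.138] wrist_force: [-13.1, 5.3, 1.5] finger_gap: 94.2 
clock: 25.55 eef_pos: [512.3, 155.3, 32.2] eef_rot: [3.141, -0.005, 3.138] wrist_force: [-13.5, 4.9, 0.8] finger_gap: 94.0 
clock: 25.75 eef_pos: [512.3, 155.3, 32.2] eef_rot: [3.141, -0.005, 3.138] wrist_force: [-13.7, 5.4, 1.5] finger_gap: 93.8
```

Steady at 13.4 N, parallel to the board edge within about 3 mrad. One small trim: relieve the sideways force and centre the push on about 12 N.

```bash
python3 -m jog '[[0.015,0.03,0,0,0,0,100],[0,0,0,0,0,0,100],[0,0,0,0,0,0,100]]' | tr '\n' ' ';echo; for i in 1 2 3 4 5; do python3 -m jog '[[0,0,0,0,0,0,100],[0,0,0,0,0,0,100]]' | tr '\n' ' ';echo; done
```

```text
clock: 26.05 eef_pos: [512.3, 155.4, 32.2] eef_rot: [3.142, -0.004, 3.138] wrist_force: [-11.0, 2.5, 0.1] finger_gap: 93.8 
clock: 26.25 eef_pos: [512.4, 155.4, 32.2] eef_rot: [3.141, -0.004, 3.138] wrist_force: [-12.4, 3.4, 0.6] finger_gap: 93.9 
clock: 26.45 eef_pos: [512.3, 155.4, 32.2] eef_rot: [3.142, -0.004, 3.138] wrist_force: [-12.3, 1.9, 0.4] finger_gap: 93.9 
clock: 26.65 eef_pos: [512.3, 155.4, 32.2] eef_rot: [3.142, -0.004, 3.138] wrist_force: [-12.6, 2.3, 0.6] finger_gap: 93.8 
clock: 26.85 eef_pos: [512.4, 155.4, 32.2] eef_rot: [3.141, -0.004, 3.138] wrist_force: [-12.2, 2.0, -0.5] finger_gap: 94.1 
clock: 27.05 eef_pos: [512.4, 155.4, 32.2] eef_rot: [3.142, -0.004, 3.138] wrist_force: [-12.2, 2.3, -0.2] finger_gap: 93.5
```

The push holds at 12.2–12.6 N with nothing moving, so I hand it in.

```bash
python3 -c "
from cell import order, monitor
print(order.sign_off()); s=monitor.read_state(); print(s['clock'],s['wrist_force'],s['eef_pos'])"
```

```text
the job is handed in; nothing more can be done
None
the job is handed in; nothing more can be done
```

The job is handed in at about 27 s, with the fingers still pushing the white profile onto the pinned fence. No verdict was given, so the results below are my own checks.

- **Fence:** I pushed it shut from behind until it met the hard stop (4 then 13 N without moving). The top view showed the lug in the fork.
- **Pin:** I took the thicker pin from the block's right hole. It went into the fork without measurable resistance and stopped at the height expected for the collar on the fork's top. In the last pictures it stands upright.
- **Profile:** I eased it over with both open fingers. In the top view it is parallel to the board within about 3 mrad.
- **Push:** The last second before hand-in read 12.2–12.6 N along the push, about 2 N sideways and about 0 N vertical, with no movement.

**What was off:**
- **Overshoot:** the push at the wrist briefly reached 24.6 N as the profile met the fence, over your 12 N but under the 45 N ramming limit. I then trimmed it back.
- **Force uncertainty:** I can only read the force at the wrist. Friction on the board means the force on the fence itself is known to about ±2 N.
- **Camera mismatch:** the side camera read about 3 mm off from the top camera, so I used the two views relative to each other and relied on touch.

The thin pin, marker, screwdriver and brace were never touched. The marker and thin pin show unmoved in the last pictures; the screwdriver and brace were outside those crops.

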